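# Set a layered rock prism at 45 degrees in the click-stop swivel holder

### The job

Load the red sandstone prism from the wooden rack into the channel of the swivel holder, lowering it until it sits fully down (do not drop it), and swing the sprung red keeper arm across it until the brass catch pin snaps up through the eye of the arm. Set the holder to 45 degrees: the third click-stop anticlockwise, seen from above, from zero (the red line at the white index line). Leave the other two prisms in the rack and everything else as it is.

Things in the scene. Friction and masses are not known exactly. Their poses are not given: they have to be found in the camera images.
- prism_red: the brick-red layered sandstone prism to load, 64 (x) x 36 (y) x 40 (z) mm, 0.22 kg, loose; origin: centre of its underside. In the rack the partitions cover its ends: take it across its 36 mm width. In the holder the cheeks cover its long sides: hold it there by its ends, 64 mm apart. It can be put down on the clear table between rack and holder and taken again. Either way round is right.
- prism_grey: grey prism of the same size, stays in the rack (which pocket holds which prism changes)
- prism_cream: cream prism of the same size, stays in the rack
- rack: wooden rack fixed to the table, 232 (x) x 66 (y) x 48 mm high; origin: centre of its underside. Three pockets in a row at x = -72, 0, +72 mm, floor 8 mm high, the prisms' x along the rack's x. Partitions as high as the prisms stand 1.4 mm from their ends; along the long sides only lips up to 13 mm above the table, 6 mm thick, 1.5 mm from the prism.
- swivel_base: grey round base of the swivel holder, 172 mm across, 22 mm high, fixed; bolted lugs at +y and -y out to 111 mm; at -x a blue roller housing with the white index line, 40 mm high, out to 131 mm. Origin: centre of its underside, on the swivel axis. At swivel = 0 the nest's x points along the base's -y.
- swivel (a joint): angle (rad) of the 145 mm aluminium table, positive anticlockwise from above, 0 when its red line is at the white index line. A sprung roller stops it at whole multiples of 15 degrees (0.262 rad) and pulls it into the nearest; about 12 N at the handle moves it one stop on. Rim lines every 15 degrees, long ones every 45. Starts between -30 and 0 degrees. Wanted: 0.785. Ends at -62 and +92 degrees.
- nest (a point): centre of the channel floor, 40 mm above the table, on the swivel axis; turns with the table; x along the channel (prism's x goes along it), z up. Pocket 71 (x) by 40 (y) mm: two cheeks 44 mm long, 9 mm thick, 29 mm high above the floor, their mouths flaring to 50 mm apart at 40 mm height, and low lips 6 mm high, 5 mm thick across the ends: keep the fingertips 8 mm or more above the floor.
- handle (a point): grip point on the upright black turning handle, 105 mm from the swivel axis towards the nest's -x, 88 mm above the table; a vertical round grip 20 to 23 mm thick, from 35 to 105 mm above the table, free all round.
- keeper (a joint): angle (rad) of the red keeper arm: 0 = open, lying along the nest's +x beside the channel; grows clockwise from above; about 1.57 = closed across the channel's middle. A spring pushes it open (1 to 2 N at the knob). From 1.35 on its ramp presses the catch pin down (3 N more); at about 1.55 the pin snaps into the eye and keeps the arm between 1.54 and its end stop at 1.59.
- keeper_knob (a point): top of the upright black knob at the end of the keeper arm, 121 mm above the table, 119 mm from the arm's pivot; the knob is round, 19 mm thick, from 93 to 121 mm above the table. The arm itself lies 82 to 92 mm above the table, 2 mm over a seated prism, so it must be open while the prism goes in; once caught it stays shut.
- pivot (a point): top of the keeper arm's pivot post, at x = 0, y = +52 mm of the nest; the arm turns about the vertical through it
- catch_top (a point): tip of the brass catch pin (7 mm thick, sprung upwards) on its post, at x = 0, y = -47 mm of the nest, 88 mm above the table
- dial_gauge: dial gauge lying on the table, 108 x 57 x 21 mm, a bystander
- spanner: combination spanner lying on the table, 161 mm long, a bystander; just behind it, from about x = 0.65 m on, stands the shear machine, with posts and a crossbeam up to 0.45 m high: keep the arm clear of it
- marker_pen: marker pen lying on the table, 132 mm long, a bystander
Things that resemble listed ones, but are neither listed nor needed, are in the scene too. There is more than one size of the prism_red; the job needs the middle-sized.

How it is judged:
By the outcome, as a careful person would: the job done as asked, in the order asked, and still so for the second after the job is handed in, with the robot touching nothing.
It also fails if it takes over 72 s, if anything falls off the work surface, if the arm or the gripper's body presses on something with over 40 N, if the wrist force passes 120 N, or if a joint passes its speed limit or range.

### The arm

A 7-joint arm with a two-finger parallel gripper is mounted at the origin on a cart in front of the work surface, level with it; the furniture and walls round the work are solid. World frame = base frame: x ahead of the robot, y to its left, z up, the work surface at z = 0. Lengths are in m, angles in rad, forces in N, time in s.
With the tool pointing down it reaches from about 0.35 to 0.9 m from the base axis. Payload 19.9 kg.
Tool frame: the origin (TCP) lies midway between the tips of the shut fingers; the grasp point (between the pads) lies 19 mm behind it; z points along the fingers, y is the line along which they close (so a half turn about z gives the same grasp; the last joint's range is limited). The gripper opens to 85 mm and grips with 20 to 120 N. Pads are 22 mm wide; open, the fingers measure 114 mm over their backs; the gripper's body (76 mm by 85 mm) begins 54 mm behind the grasp point. The pads swing forward as they close: fully open they stand 13 mm farther back than shut.
Start: joints at [-1.256, 0.417, -0.01, 1.614, 0.005, 1.111, -0.053], TCP at [0.218, 0.586, 0.231] pointing down, gripper open.
Joint ranges: [-2.81, 2.81], [-0.39, 2.02], [-1.27, 1.25], [0.06, 2.57], [-1.19, 4.33], [0.19, 2], [-2.82, 2.82]. Speed limits (rad/s): [1.89, 1.89, 2.39, 2.39, 3.01, 3.01, 3.01].

### API

Orientations are given as [roll, pitch, yaw] about the fixed x, y, z axes, in that order (R = Rz(yaw) Ry(pitch) Rx(roll)).
In Python, from cell import manip, get_image gives the robot as it stands.
- The arm moves only by the tool carry_out, never from a script. Its argument "rows" is a list of rows, each an object with "delta_pos": the shift along the world's x, y, z in m, a list of three; "twist": the turn about the world's z in rad; "fingers": the finger opening in m, from 0 to 0.0854. A call has 1 to 5 rows; each row shifts and turns the commanded pose from where the row before left it; what a row does not reach is not made up. A row lasts 1/8 s, in which the tool goes at most 62.5 mm and 10.7 degrees, less where a joint would pass 70% of its speed; a pose out of reach is approached as far as the arm can. A call is refused whole if a number of a shift passes 0.0625 or a number of a turn 0.188, either way. A call with a gripper value outside its range is refused whole. The fingers move at their own pace and stop on an object; "newtons" is the grip in N (left out, the last holds). Time passes only in rows, so rows that do not move let the fingers close. It gives the time, the measured TCP pose, the force, the opening and the grip force at its end, in the units of the state.
- manip.get_state(): the state, without advancing time (a new reading comes with each control period).
- get_image(name): name is "side" or "top" or "wrist"; returns a dict with "pixels" (420x560x3 uint8, red, green, blue), "intrinsics" (3x3 intrinsics, pixels), "D" ([k1, k2, p1, p2, k3] as OpenCV has them; the pictures are not rectified), "cam_to_world" (4x4, takes a point from camera to world coordinates). Camera axes: x right, y down, z forward; pixel columns grow to the right and rows downward; lengths in m; the calibration is good to about 2 mm. A picture is of the moment at which its call begins. There is no depth.
- manip.job_done(): hands the job in; it is judged then, once.
The state is a dict: "time": time; "q": joint angles; "joint_velocities": joint speeds; "joint_efforts": joint torques, N m; "tool_pos": TCP position; "tcp_rot": TCP orientation; "force": force on the tool from outside, world axes, zero at the start; "torque": the same for the moment, N m; "width": finger opening in m; "finger_force": force on a finger pad.
Only numpy, scipy, OpenCV 4.12 (cv2) and the standard library are available. Lean on these libraries where they do the work, as an engineer would, in place of code of your own. Each camera call takes 0.05 s, during which the arm holds its last target. There are 200 camera calls.

## Working session

There is one attempt and no reset: what is moved stays moved. The work goes in short steps, Python scripts to look and compute and a tool call to move; the robot and the scene stay as the last step left them, time stands still between calls to the robot, and variables do not carry over. Pictures are saved under pics/ and viewed, at most 10 in all, crops included, and the job is handed in when it is done.

Besides the shell and the picture viewer there is one more tool, called after "Emit:" as name(argument=value, ...) on one line, values as JSON. carry_out: Moves the arm, as the interface text tells. Its arguments: {"type":"object","properties":{"rows":{"type":"array","items":{"type":"object","properties":{"delta_pos":{"type":"array","items":{"type":"number"}},"twist":{"type":"number"},"fingers":{"type":"number"}}}},"newtons":{"type":"number"}},"required":["rows"]}

```bash
mkdir -p pics
cat > h.py <<'E'
import numpy as np, cv2
from cell import manip, get_image
def snap(n,f):
    d=get_image(n); np.savez(f'pics/{f}.npz',**{k:np.array(v) for k,v in d.items()})
    cv2.imwrite(f'pics/{f}.png',d['pixels'][:,:,::-1]); return d
def load(f): return dict(np.load(f'pics/{f}.npz'))
def px2w(d,uv,z):
    uv=np.array(uv,float).reshape(-1,1,2)
    n=cv2.undistortPoints(uv,d['intrinsics'],d['D']).reshape(-1,2)
    T=d['cam_to_world']; r=np.c_[n,np.ones(len(n))]@T[:3,:3].T; o=T[:3,3]
    z=np.broadcast_to(z,len(n)); return o+r*((z-o[2])/r[:,2])[:,None]
def w2px(d,p):
    T=np.linalg.inv(d['cam_to_world']); rv=cv2.Rodrigues(T[:3,:3])[0]
    return cv2.projectPoints(np.array(p,float).reshape(-1,1,3),rv,T[:3,3],d['intrinsics'],d['D'])[0].reshape(-1,2)
E
python3 - <<'E'
from h import *
np.set_printoptions(precision=4,suppress=True)
for n in ['top','side','wrist']:
    d=snap(n,n+'0'); print(n,d['cam_to_world'],d['intrinsics'][0,0])
a=[cv2.resize(cv2.imread(f'pics/{n}0.png'),(800,600),interpolation=cv2.INTER_CUBIC) for n in ['top','side']]
cv2.imwrite('pics/t.png',a[0]);cv2.imwrite('pics/s.png',a[1])
print(manip.get_state())
E
```

```text
top [[-0.0137 -0.9969  0.0772  0.3922]
 [-0.9999  0.0139  0.0026  0.2527]
 [-0.0037 -0.0771 -0.997   1.4547]
 [ 0.      0.      0.      1.    ]] 421.87946856792587
side [[ 0.9846 -0.1118  0.1347  0.3355]
 [-0.1741 -0.5449  0.8202 -0.793 ]
 [-0.0183 -0.831  -0.5559  0.825 ]
 [ 0.      0.      0.      1.    ]] 439.97368707008695
wrist [[ 0.3482  0.8915  0.2898  0.1449]
 [ 0.9374 -0.3311 -0.1078  0.6133]
 [-0.0001  0.3091 -0.951   0.3741]
 [ 0.      0.      0.      1.    ]] 372.1756285026431
{'time': 0.15, 'q': array([-1.2565,  0.4178, -0.0103,  1.614 ,  0.0047,  1.1107, -0.053 ]), 'joint_velocities': array([-0.0008, -0.0014, -0.0009, -0.0006, -0.0004,  0.0005,  0.0004]), 'joint_efforts': array([  0.0007, -86.4743,   0.6789, -43.5057,   0.0191,   0.0058,
        -0.0002]), 'tool_pos': array([0.2176, 0.5856, 0.2308]), 'tcp_rot': array([-3.1407,  0.0001,  2.7859]), 'force': array([-0.2998, -0.7449,  0.9819]), 'torque': array([ 0.0139,  0.0319, -0.0365]), 'finger_force': 0.0, 'width': 0.0858029421068358}
```

View pics/t.png

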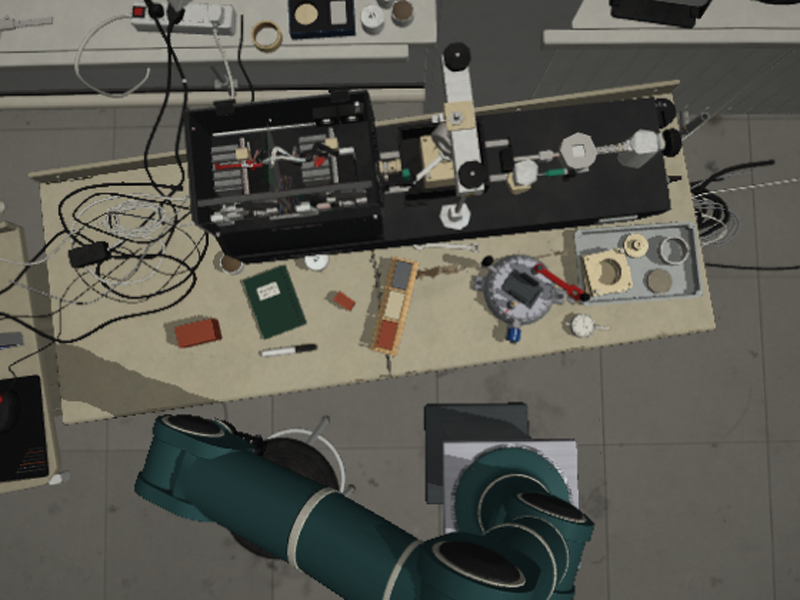

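View pics/s.png

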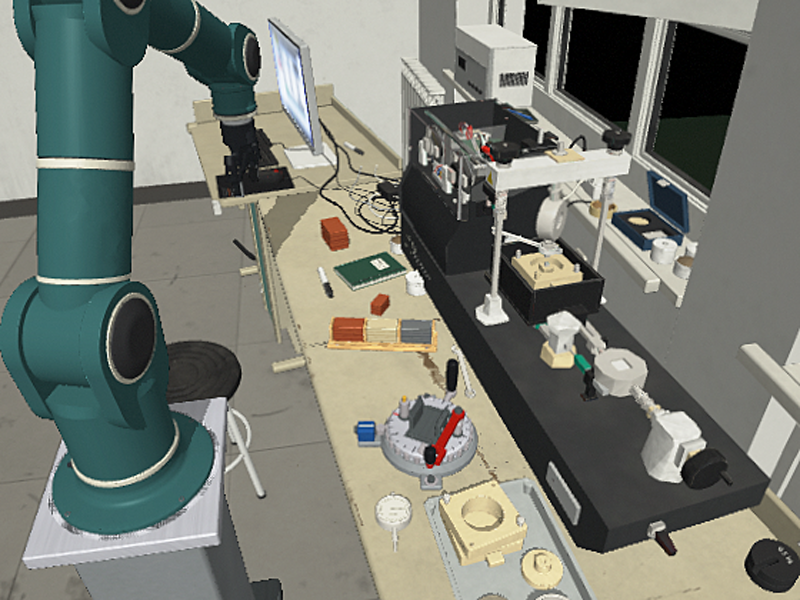

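Red candidates (top view, 800-px): large block (197,332), small block (343,300), and the block in the rack pocket nearest the robot (386,335). The rack one is the middle size, so I choose that. The holder is at (520,288), its keeper knob at (584,297) and its handle at (487,261). Next is a close crop to check and measure.

Run:
```python
from h import *
im=cv2.imread('pics/top0.png')
a=cv2.resize(im[170:260,250:320],None,fx=6,fy=6,interpolation=cv2.INTER_CUBIC) #420x540
b=cv2.resize(im[170:245,325:420],None,fx=6,fy=6,interpolation=cv2.INTER_CUBIC)
c=np.zeros((540,800,3),np.uint8)
c[:540,:300]=a[:,60:360]; c[:450,300:800]=b[:,:500]
cv2.imwrite('pics/c1.png',c)
s=cv2.imread('pics/side0.png')
cv2.imwrite('pics/c2.png',cv2.resize(s[215:350,220:360],(800,771),interpolation=cv2.INTER_CUBIC)[:600])
```

```text
(no output)
```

View pics/c1.png

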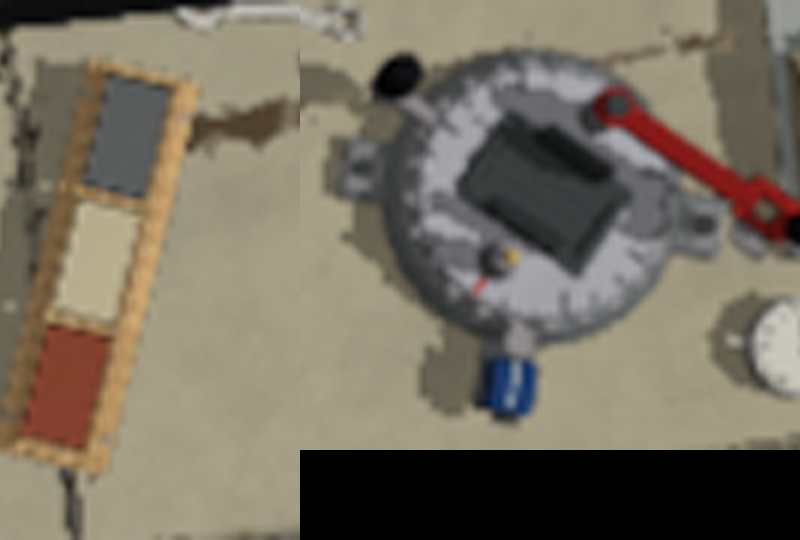

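View pics/c2.png

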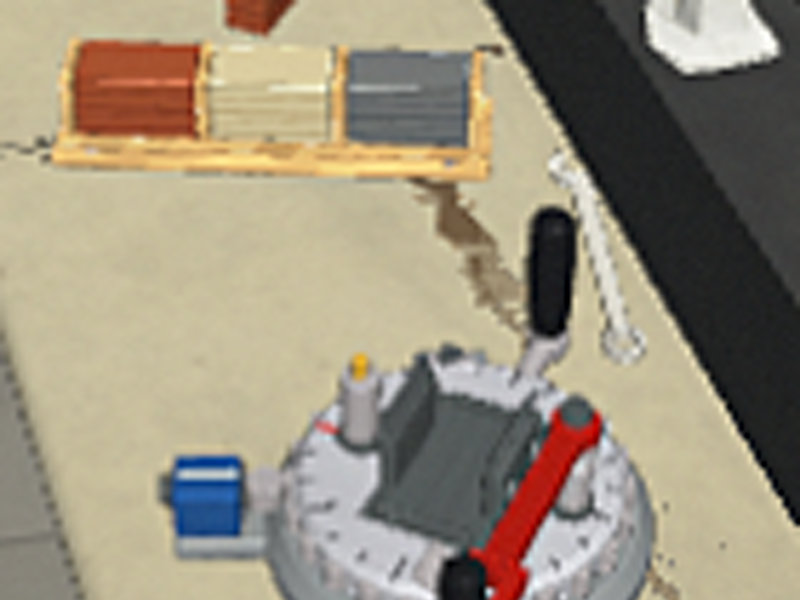

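The crop confirms it: the red prism is in the rack pocket nearest the robot, with corners (47,325), (108,335), (85,448) and (25,435). It also shows the pivot at (618,105), the catch at (512,257), the handle top at (400,75) and the red line at (480,285).

Run:
```python
from h import *
np.set_printoptions(precision=4,suppress=True)
d=load('top0'); s=load('side0')
A=lambda P:[(250+(x+60.5)/6-.5,170+(y+.5)/6-.5) for x,y in P]
B=lambda P:[(325+(x-299.5)/6-.5,170+(y+.5)/6-.5) for x,y in P]
S=lambda P:[(220+x*140/800,215+y*135/771) for x,y in P]
for P in ([(47,325),(108,335),(85,448),(25,435)],[(107,75),(170,85),(145,197),(85,185)]):
    w=px2w(d,A(P),.048); print(w[:,:2],w.mean(0)[:2],np.linalg.norm(np.diff(w,axis=0),axis=1))
    v=w[1]+w[0]-w[2]-w[3]; print('ang',np.degrees(np.arctan2(v[1],v[0])))
h,p,c,l1,l2,r=px2w(d,B([(400,75),(618,105),(512,257),(362,167),(703,222),(480,285)]),[.105,.094,.088,.02,.02,.036])
print('handle',h,'piv',p,'catch',c,'lugs',l1,l2,'red',r)
print('pc',np.linalg.norm(p-c),'nest',c+(p-c)*47/99,'lugmid',(l1+l2)/2)
y=(p-c)[:2];x=np.array([y[1],-y[0]]);print('nest x ang',np.degrees(np.arctan2(x[1],x[0])))
bx=np.array([0,0]); L=(l1-l2)[:2]; print('lug dir',np.degrees(np.arctan2(L[1],L[0])),np.linalg.norm(L))
print('side catch,handle,pivot',px2w(s,S([(360,357),(553,213),(577,408)]),[.088,.105,.094]))
```

```text
[[0.4424 0.2964]
 [0.4363 0.2625]
 [0.374  0.2761]
 [0.3816 0.3092]] [0.4086 0.2861] [0.0344 0.0638 0.034 ]
ang -12.133680923298192
[[0.5818 0.2611]
 [0.5757 0.226 ]
 [0.513  0.2409]
 [0.5202 0.2742]] [0.5477 0.2506] [0.0357 0.0645 0.0341]
ang -12.69051993383366
handle [0.5713 0.0551 0.105 ] piv [ 0.5548 -0.0642  0.094 ] catch [ 0.4735 -0.0056  0.088 ] lugs [0.5301 0.0656 0.02  ] [ 0.496  -0.1278  0.02  ] red [0.4611 0.003  0.036 ]
pc 0.10040084982790555 nest [ 0.5121 -0.0334  0.0908] lugmid [ 0.513  -0.0311  0.02  ]
nest x ang -125.84157020825846
lug dir 79.99697029163846 0.19638642638636988
side catch,handle,pivot [[ 0.4742 -0.0039  0.088 ]
 [ 0.5734  0.0541  0.105 ]
 [ 0.5556 -0.0584  0.094 ]]
```

Emit:
carry_out(rows=[{"delta_pos":[0.02,-0.03,0],"twist":0.014},{"delta_pos":[0.02,-0.03,0],"twist":0.014},{"delta_pos":[0.02,-0.03,0],"twist":0.014},{"delta_pos":[0.02,-0.03,0],"twist":0.014},{"delta_pos":[0.02,-0.03,0],"twist":0.014}])

```text
$.rows[0]: bad value
```

Emit:
carry_out(rows=[{"delta_pos":[0.02,-0.03,0],"twist":0.014},{"delta_pos":[0.02,-0.03,0],"twist":0.014},{"delta_pos":[0.02,-0.03,0],"twist":0.014},{"delta_pos":[0.02,-0.03,0],"twist":0.014},{"delta_pos":[0,0,0],"twist":0.014}])

```text
$.rows[0]: bad value
```

Run:
```python
from h import *
d=snap('wrist','w1'); s=manip.get_state(); print(s['time'],s['tool_pos'],s['tcp_rot'],s['q'])
cv2.imwrite('pics/w1b.png',cv2.resize(cv2.imread('pics/w1.png'),(800,600),interpolation=cv2.INTER_CUBIC))
```

```text
0.2 [0.21763109 0.58569308 0.23090938] [-3.14089577e+00  3.32315258e-05  2.78581509e+00] [-1.25649311  0.41776172 -0.010334    1.6138964   0.00467675  1.11065636
 -0.05299944]
```

View pics/w1b.png

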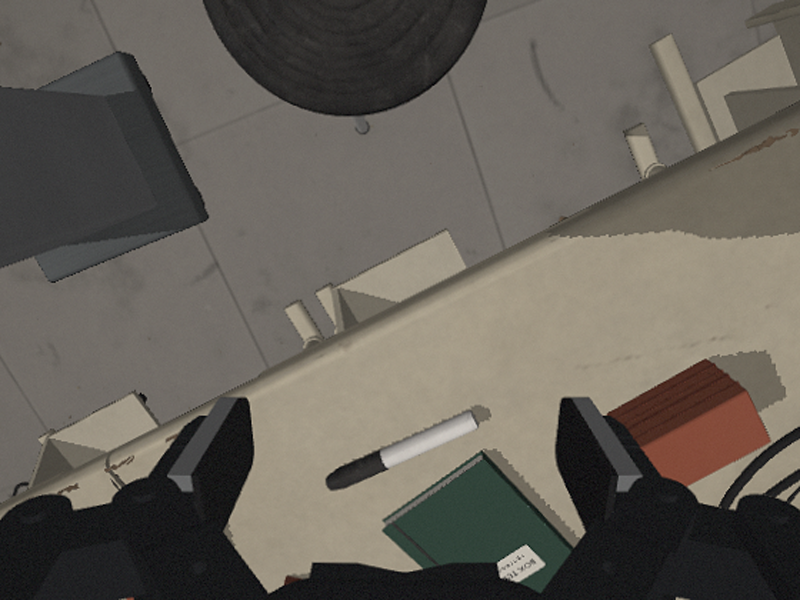

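The rows were refused, most likely because "fingers" is missing. The picture shows only the start area: pen at (400,450) and large block at (690,420).

Emit:
carry_out(rows=[{"delta_pos":[0.02,-0.03,0.0],"twist":0.014,"fingers":0.085},{"delta_pos":[0.02,-0.03,0.0],"twist":0.014,"fingers":0.085},{"delta_pos":[0.02,-0.03,0.0],"twist":0.014,"fingers":0.085},{"delta_pos":[0.02,-0.03,0.0],"twist":0.014,"fingers":0.085},{"delta_pos":[0.02,-0.03,0.0],"twist":0.014,"fingers":0.085}])

```text
time: 0.82
tool_pos: [0.3182, 0.4347, 0.2312]
tcp_rot: [-3.141, 0.0, 2.856]
force: [0.2, 0.6, 0.3]
width: 0.0848
finger_force: 0.0
```

Emit:
carry_out(rows=[{"delta_pos":[0.02,-0.03,0.0],"twist":0.014,"fingers":0.085},{"delta_pos":[0.02,-0.03,0.0],"twist":0.014,"fingers":0.085},{"delta_pos":[0.02,-0.03,0.0],"twist":0.014,"fingers":0.085},{"delta_pos":[0.02,-0.03,0.0],"twist":0.014,"fingers":0.085},{"delta_pos":[0.0,-0.03,0.0],"twist":0.014,"fingers":0.085}])

```text
time: 1.45
tool_pos: [0.3987, 0.2844, 0.2311]
tcp_rot: [-3.141, 0.0, 2.925]
force: [-0.8, -0.4, -0.7]
width: 0.0851
finger_force: 0.0
```

Run:
```python
from h import *
d=snap('wrist','w2'); s=manip.get_state(); print(s['time'],s['tool_pos'],s['tcp_rot'],s['q'])
cv2.imwrite('pics/w2b.png',cv2.resize(cv2.imread('pics/w2.png'),(800,600),interpolation=cv2.INTER_CUBIC))
```

```text
1.5 [0.39851944 0.28102707 0.23107177] [-3.14014561e+00  4.39947834e-05  2.92302295e+00] [-0.79849843  0.17097108  0.13450776  1.95018046 -0.025613    1.02319354
  0.69965958]
```

View pics/w2b.png

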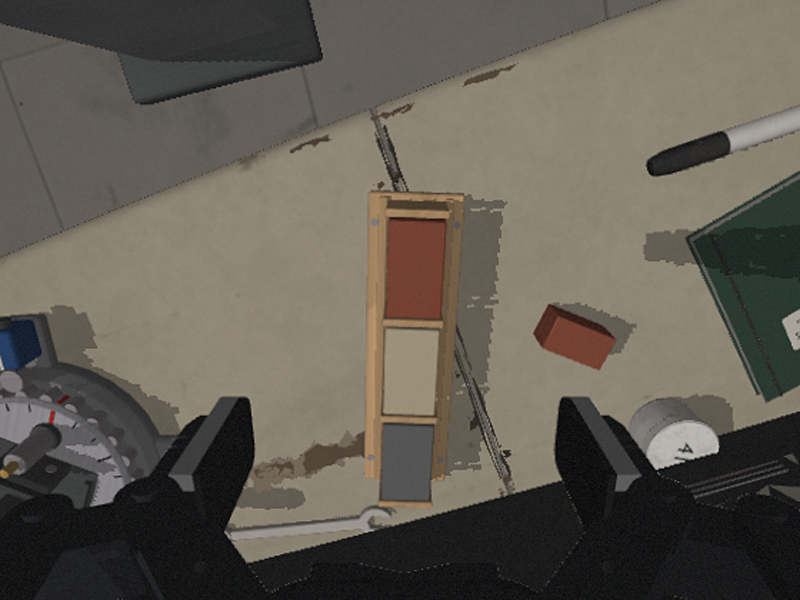

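The wrist view shows the rack with red prism top corners at (387,218), (447,219), (443,320) and (385,318), and grey corners at (383,425), (433,424), (430,502) and (380,500).

Run:
```python
from h import *
np.set_printoptions(precision=4,suppress=True)
d=load('w2')
for P in ([(387,218),(447,219),(443,320),(385,318)],[(383,425),(433,424),(430,502),(380,500)]):
    w=px2w(d,np.array(P)*.7-.15,.048); v=w[2]+w[3]-w[1]-w[0]
    print(w.mean(0),np.degrees(np.arctan2(v[1],v[0])),np.linalg.norm(np.diff(w,axis=0),axis=1))
```

```text
[0.4094 0.2901 0.048 ] -13.691445483727282 [0.037  0.0663 0.038 ]
[0.5493 0.2536 0.048 ] -14.210775550256475 [0.0351 0.0666 0.0372]
```

Emit:
carry_out(rows=[{"delta_pos":[0.011,0.003,-0.03],"twist":-0.035,"fingers":0.085},{"delta_pos":[0.0,0.0,-0.04],"twist":0.0,"fingers":0.085},{"delta_pos":[0.0,0.0,-0.04],"twist":0.0,"fingers":0.085},{"delta_pos":[0.0,0.0,-0.03],"twist":0.0,"fingers":0.085},{"delta_pos":[0.0,0.0,0.0],"twist":0.0,"fingers":0.085}])

```text
time: 2.12
tool_pos: [0.4077, 0.2882, 0.0898]
tcp_rot: [-3.139, -0.002, 2.891]
force: [-0.2, -1.0, 0.7]
width: 0.085
finger_force: 0.0
```

Emit:
carry_out(rows=[{"delta_pos":[0.0,0.0,0.0],"twist":0.0,"fingers":0.085}])

```text
time: 2.25
tool_pos: [0.4091, 0.2893, 0.0923]
tcp_rot: [3.141, 0.001, 2.891]
force: [-0.2, -0.4, 0.3]
width: 0.0852
finger_force: 0.0
```

Emit:
carry_out(rows=[{"delta_pos":[0.0,-0.001,-0.03],"twist":0.0,"fingers":0.085},{"delta_pos":[0.0,0.0,-0.025],"twist":0.0,"fingers":0.085},{"delta_pos":[0.0,0.0,-0.019],"twist":0.0,"fingers":0.085},{"delta_pos":[0.0,0.0,0.0],"twist":0.0,"fingers":0.085},{"delta_pos":[0.0,0.0,0.0],"twist":0.0,"fingers":0.06}])

```text
time: 2.88
tool_pos: [0.4094, 0.2884, 0.0187]
tcp_rot: [3.14, 0.001, 2.891]
force: [0.0, 0.3, 0.8]
width: 0.069
finger_force: 0.0
```

Emit:
carry_out(newtons=40, rows=[{"delta_pos":[0.0,0.0,0.0],"twist":0.0,"fingers":0.03},{"delta_pos":[0.0,0.0,0.0],"twist":0.0,"fingers":0.03},{"delta_pos":[0.0,0.0,0.0],"twist":0.0,"fingers":0.03},{"delta_pos":[0.0,0.0,0.0],"twist":0.0,"fingers":0.03}])

```text
time: 3.38
tool_pos: [0.4091, 0.2882, 0.0181]
tcp_rot: [3.141, 0.001, 2.891]
force: [-3.0, -2.1, 12.6]
width: 0.0357
finger_force: 39.5
```

Emit:
carry_out(rows=[{"delta_pos":[0.0,0.0,0.008],"twist":0.0,"fingers":0.03},{"delta_pos":[0.0,0.0,0.015],"twist":0.0,"fingers":0.03},{"delta_pos":[0.0,0.0,0.02],"twist":0.0,"fingers":0.03},{"delta_pos":[0.0,0.0,0.03],"twist":0.0,"fingers":0.03},{"delta_pos":[0.0,0.0,0.01],"twist":0.0,"fingers":0.03}])

```text
time: 4.0
tool_pos: [0.4093, 0.2883, 0.1024]
tcp_rot: [3.139, 0.002, 2.891]
force: [0.5, 0.1, -1.6]
width: 0.0356
finger_force: 41.0
```

Emit:
carry_out(rows=[{"delta_pos":[0.005,-0.03,0.0],"twist":0.0,"fingers":0.03},{"delta_pos":[0.005,-0.035,0.0],"twist":0.0,"fingers":0.03},{"delta_pos":[0.005,-0.035,0.0],"twist":0.0,"fingers":0.03},{"delta_pos":[0.005,-0.033,0.0],"twist":0.0,"fingers":0.03},{"delta_pos":[0.0,0.0,0.0],"twist":0.0,"fingers":0.03}])

```text
time: 4.62
tool_pos: [0.4288, 0.1526, 0.1003]
tcp_rot: [-3.141, -0.0, 2.887]
force: [0.9, -0.4, -2.3]
width: 0.0353
finger_force: 40.9
```

Run:
```python
from h import *
d=snap('wrist','w3'); s=manip.get_state(); print(s['time'],s['tool_pos'],s['tcp_rot'],s['width'],s['force'])
cv2.imwrite('pics/w3b.png',cv2.resize(cv2.imread('pics/w3.png'),(800,600),interpolation=cv2.INTER_CUBIC))
```

```text
4.675 [0.42871203 0.15414659 0.10027909] [-3.14144124e+00 -5.16615759e-05  2.88894927e+00] 0.03539659150320088 [-0.50481372  0.24112723 -3.33751911]
```

View pics/w3b.png

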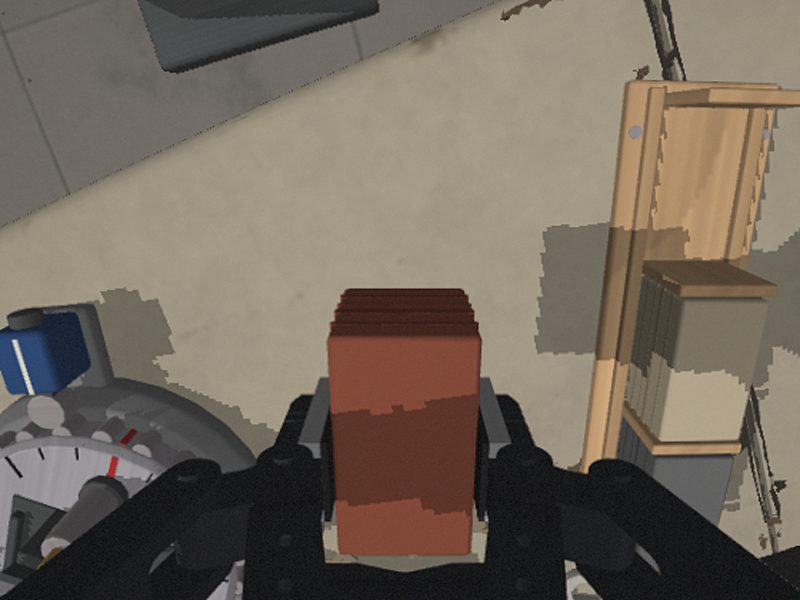

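The prism is held squarely: top face (330–480, 335–555). White index line at (22,368), red line at (112,467)/(128,437). Lowering it to the table.

Run:
```python
from h import *
d=load('w3'); c=np.array([.5125,-.032])
P=[(12,340),(33,393),(112,467),(128,437)]
w=px2w(d,np.array(P)*.7-.15,[.04,.04,.036,.03]); print(w)
print(np.degrees(np.arctan2(*(w[:,:2]-c).T[::-1])), np.linalg.norm(w[:,:2]-c,axis=1))
```

```text
[[ 0.39347948 -0.01033836  0.04      ]
 [ 0.41875016 -0.01312282  0.04      ]
 [ 0.4647006   0.00230322  0.036     ]
 [ 0.45428438  0.0122601   0.03      ]]
[169.6851137  168.61532832 144.33490473 142.75504163] [0.12097566 0.09563148 0.05883446 0.07313012]
```

Emit:
carry_out(rows=[{"delta_pos":[0.0,0.0,-0.03],"twist":0.0,"fingers":0.03},{"delta_pos":[0.0,0.0,-0.03],"twist":0.0,"fingers":0.03},{"delta_pos":[0.0,0.0,-0.018],"twist":0.0,"fingers":0.03},{"delta_pos":[0.0,0.0,-0.005],"twist":0.0,"fingers":0.03},{"delta_pos":[0.0,0.0,-0.003],"twist":0.0,"fingers":0.03}])

```text
time: 5.3
tool_pos: [0.4288, 0.1554, 0.0144]
tcp_rot: [3.141, 0.0, 2.891]
force: [-0.1, 0.4, -0.7]
width: 0.0353
finger_force: 40.9
```

Emit:
carry_out(rows=[{"delta_pos":[0.0,0.0,-0.002],"twist":0.0,"fingers":0.03},{"delta_pos":[0.0,0.0,0.0],"twist":0.0,"fingers":0.03}])

```text
time: 5.55
tool_pos: [0.4289, 0.155, 0.0126]
tcp_rot: [3.141, 0.0, 2.891]
force: [-0.4, -0.7, -1.4]
width: 0.0351
finger_force: 40.9
```

Emit:
carry_out(rows=[{"delta_pos":[0.0,0.0,-0.002],"twist":0.0,"fingers":0.03},{"delta_pos":[0.0,0.0,0.0],"twist":0.0,"fingers":0.03}])

```text
time: 5.8
tool_pos: [0.4287, 0.1549, 0.0103]
tcp_rot: [3.142, 0.0, 2.891]
force: [-0.8, -0.9, -1.6]
width: 0.0356
finger_force: 40.9
```

Emit:
carry_out(rows=[{"delta_pos":[0.0,0.0,-0.001],"twist":0.0,"fingers":0.03},{"delta_pos":[0.0,0.0,0.0],"twist":0.0,"fingers":0.03}])

```text
time: 6.05
tool_pos: [0.4288, 0.1549, 0.0101]
tcp_rot: [3.141, 0.0, 2.891]
force: [-8.2, -2.9, 27.9]
width: 0.0356
finger_force: 44.6
```

Emit:
carry_out(rows=[{"delta_pos":[0.0,0.0,0.001],"twist":0.0,"fingers":0.05},{"delta_pos":[0.0,0.0,0.0],"twist":0.0,"fingers":0.07},{"delta_pos":[0.0,0.0,0.0],"twist":0.0,"fingers":0.085},{"delta_pos":[0.0,0.0,0.02],"twist":0.0,"fingers":0.085},{"delta_pos":[0.0,0.0,0.03],"twist":0.0,"fingers":0.085}])

```text
time: 6.68
tool_pos: [0.4282, 0.1546, 0.0602]
tcp_rot: [-3.14, -0.001, 2.891]
force: [0.8, 1.1, 0.5]
width: 0.0848
finger_force: 0.0
```

Emit:
carry_out(rows=[{"delta_pos":[0.0,0.0,0.03],"twist":-0.131,"fingers":0.085},{"delta_pos":[0.0,0.0,0.03],"twist":-0.131,"fingers":0.085},{"delta_pos":[0.0,0.0,0.0],"twist":-0.131,"fingers":0.085},{"delta_pos":[0.0,0.0,0.0],"twist":-0.131,"fingers":0.085},{"delta_pos":[0.0,0.0,0.0],"twist":-0.131,"fingers":0.085}])

```text
time: 7.3
tool_pos: [0.4286, 0.1549, 0.1203]
tcp_rot: [-3.142, 0.0, 2.232]
force: [-0.2, 0.1, 0.3]
width: 0.0852
finger_force: 0.0
```

Emit:
carry_out(rows=[{"delta_pos":[0.0,0.0,0.0],"twist":-0.131,"fingers":0.085},{"delta_pos":[0.0,0.0,0.0],"twist":-0.131,"fingers":0.085},{"delta_pos":[0.0,0.0,0.0],"twist":-0.131,"fingers":0.085},{"delta_pos":[0.0,0.0,0.0],"twist":-0.131,"fingers":0.085},{"delta_pos":[0.0,0.0,0.0],"twist":-0.131,"fingers":0.085}])

```text
time: 7.92
tool_pos: [0.4286, 0.1548, 0.1202]
tcp_rot: [-3.141, 0.0, 1.576]
force: [0.3, 0.0, 0.3]
width: 0.0851
finger_force: 0.0
```

Emit:
carry_out(rows=[{"delta_pos":[0.0,0.0,0.0],"twist":-0.131,"fingers":0.085},{"delta_pos":[0.0,0.0,0.0],"twist":-0.13,"fingers":0.085},{"delta_pos":[0.0,0.0,0.0],"twist":0.0,"fingers":0.085}])

```text
time: 8.3
tool_pos: [0.4286, 0.1549, 0.1202]
tcp_rot: [-3.141, 0.0, 1.321]
force: [-0.4, 0.9, 0.0]
width: 0.0848
finger_force: 0.0
```

Run:
```python
from h import *
d=snap('wrist','w4'); s=manip.get_state(); print(s['time'],s['tool_pos'],s['tcp_rot'],s['q'])
cv2.imwrite('pics/w4b.png',cv2.resize(cv2.imread('pics/w4.png'),(800,600),interpolation=cv2.INTER_CUBIC))
```

```text
8.35 [0.42862273 0.15491759 0.12018749] [-3.14148938e+00  2.34930469e-04  1.32292066e+00] [-0.85459812  0.30104054  0.50725396  2.13429904 -0.2118497   0.75378966
 -0.45893968]
```

View pics/w4b.png

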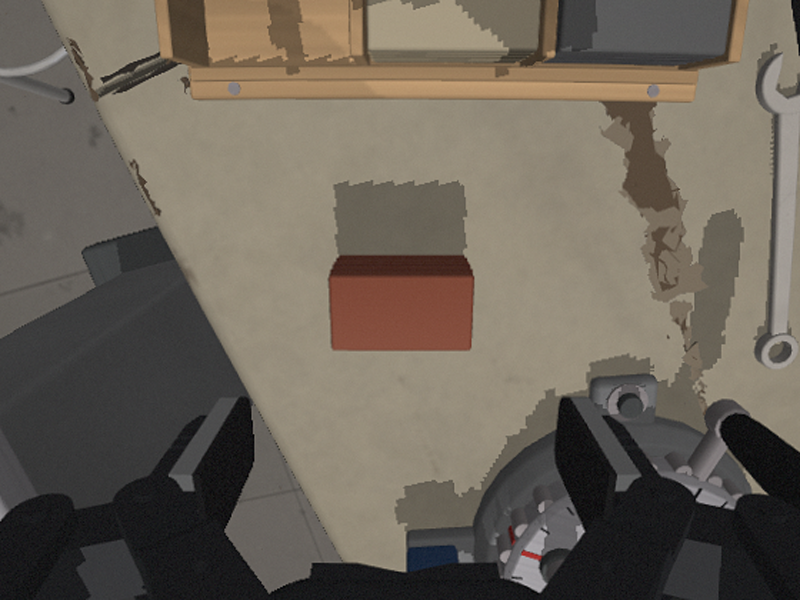

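The prism stands square on the table, top face (330,275)–(472,350), ready to be taken by its ends.

Run:
```python
from h import *
d=load('w4')
w=px2w(d,np.array([(331,276),(473,276),(471,350),(331,350)])*.7-.15,.04); v=w[1]-w[0]+w[2]-w[3]
print(w.mean(0),np.degrees(np.arctan2(v[1],v[0])),np.linalg.norm(np.diff(w,axis=0),axis=1))
```

```text
[0.42896438 0.15506875 0.04      ] -14.335254551735698 [0.06194431 0.03502832 0.06393683]
```

Emit:
carry_out(rows=[{"delta_pos":[0.0,0.0,-0.03],"twist":0.0,"fingers":0.085},{"delta_pos":[0.0,0.0,-0.03],"twist":0.0,"fingers":0.085},{"delta_pos":[0.0,0.0,0.0],"twist":0.0,"fingers":0.085}])

```text
time: 8.72
tool_pos: [0.4277, 0.1542, 0.0591]
tcp_rot: [-3.139, 0.002, 1.322]
force: [0.1, 0.7, 0.7]
width: 0.0848
finger_force: 0.0
```

Emit:
carry_out(rows=[{"delta_pos":[0.0,0.0,-0.025],"twist":0.0,"fingers":0.085},{"delta_pos":[0.0,0.0,-0.02],"twist":0.0,"fingers":0.085},{"delta_pos":[0.0,0.0,-0.007],"twist":0.0,"fingers":0.085},{"delta_pos":[0.0,0.0,0.0],"twist":0.0,"fingers":0.075},{"delta_pos":[0.0,0.0,0.0],"twist":0.0,"fingers":0.06}])

```text
time: 9.35
tool_pos: [0.4291, 0.1551, 0.0093]
tcp_rot: [3.141, -0.001, 1.32]
force: [-3.4, -1.9, 9.9]
width: 0.0636
finger_force: 41.2
```

Emit:
carry_out(newtons=40, rows=[{"delta_pos":[0.0,0.0,0.0],"twist":0.0,"fingers":0.058},{"delta_pos":[0.0,0.0,0.0],"twist":0.0,"fingers":0.058},{"delta_pos":[0.0,0.0,0.0],"twist":0.0,"fingers":0.058}])

```text
time: 9.72
tool_pos: [0.4291, 0.155, 0.0093]
tcp_rot: [3.141, -0.001, 1.32]
force: [-1.7, -1.5, 8.1]
width: 0.0635
finger_force: 42.4
```

Run:
```python
from h import *
print('lug w4',px2w(load('w4'),np.array([(628,404)])*.7-.15,[.022]))
print('catch w3',px2w(load('w3'),np.array([(50,556)])*.7-.15,[.088]))
t=load('top0');s=load('side0')
print('rack red: side', px2w(s,[(220+x*140/800,215+y*135/771) for x,y in [(78,42),(200,45),(195,78),(75,72)]],.048).mean(0))
```

```text
lug w4 [[0.52832643 0.07202805 0.022     ]]
catch w3 [[0.46855338 0.00297773 0.088     ]]
rack red: side [0.40830805 0.28831191 0.048     ]
```

Emit:
carry_out(rows=[{"delta_pos":[0.0,0.0,0.01],"twist":0.0,"fingers":0.058},{"delta_pos":[0.0,0.0,0.03],"twist":0.0,"fingers":0.058},{"delta_pos":[0.0,0.0,0.04],"twist":0.05,"fingers":0.058},{"delta_pos":[0.0,0.0,0.04],"twist":0.13,"fingers":0.058},{"delta_pos":[0.0,0.0,0.03],"twist":0.13,"fingers":0.058}])

```text
time: 10.35
tool_pos: [0.4289, 0.1548, 0.1608]
tcp_rot: [3.14, -0.001, 1.634]
force: [-1.2, -0.7, -1.8]
width: 0.0634
finger_force: 45.6
```

Emit:
carry_out(rows=[{"delta_pos":[0.0,0.0,0.0],"twist":0.13,"fingers":0.058},{"delta_pos":[0.0,0.0,0.0],"twist":0.13,"fingers":0.058},{"delta_pos":[0.0,0.0,0.0],"twist":0.13,"fingers":0.058},{"delta_pos":[0.0,0.0,0.0],"twist":0.13,"fingers":0.058},{"delta_pos":[0.0,0.0,0.0],"twist":0.13,"fingers":0.058}])

```text
time: 10.98
tool_pos: [0.4287, 0.1546, 0.1592]
tcp_rot: [3.141, 0.0, 2.284]
force: [0.5, 0.2, -1.7]
width: 0.0634
finger_force: 45.6
```

Emit:
carry_out(rows=[{"delta_pos":[0.02,-0.04,0.0],"twist":0.08,"fingers":0.058},{"delta_pos":[0.02,-0.04,0.0],"twist":0.08,"fingers":0.058},{"delta_pos":[0.02,-0.04,0.0],"twist":0.09,"fingers":0.058},{"delta_pos":[0.014,-0.04,0.0],"twist":0.0,"fingers":0.058},{"delta_pos":[0.01,-0.025,0.0],"twist":0.0,"fingers":0.058}])

```text
time: 11.6
tool_pos: [0.5129, -0.0325, 0.1593]
tcp_rot: [-3.141, 0.001, 2.528]
force: [0.4, 0.1, -2.6]
width: 0.0634
finger_force: 45.6
```

Emit:
carry_out(rows=[{"delta_pos":[0.0,0.0,0.0],"twist":0.0,"fingers":0.058},{"delta_pos":[0.0,0.0,-0.02],"twist":0.0,"fingers":0.058},{"delta_pos":[0.0,0.0,0.0],"twist":0.0,"fingers":0.058}])

```text
time: 11.98
tool_pos: [0.5118, -0.0295, 0.138]
tcp_rot: [-3.14, -0.001, 2.531]
force: [0.1, -0.7, -1.3]
width: 0.0631
finger_force: 45.4
```

Run:
```python
from h import *
d=snap('side','s5'); d2=snap('wrist','w5'); s=manip.get_state(); print(s['time'],s['tool_pos'],s['tcp_rot'],s['q'])
a=cv2.imread('pics/s5.png'); x,y=w2px(d,[[.513,-.03,.08]])[0].astype(int); print(x,y)
A=cv2.resize(a[y-60:y+60,x-50:x+30],(400,600),interpolation=cv2.INTER_CUBIC)
b=cv2.imread('pics/w5.png'); B=cv2.resize(b,(400,300),interpolation=cv2.INTER_AREA); B2=cv2.resize(b[260:420,180:393],(400,300))
cv2.imwrite('pics/c5.png',np.hstack([A,np.vstack([B,B2])]))
```

```text
12.075 [ 0.5126829  -0.0297017   0.13902083] [3.14151882e+00 1.92576349e-04 2.53039472e+00] [-0.35258563  0.35744114  0.42058742  1.98530974 -0.19353173  0.83688379
  1.13428778]
300 285
```

View pics/c5.png

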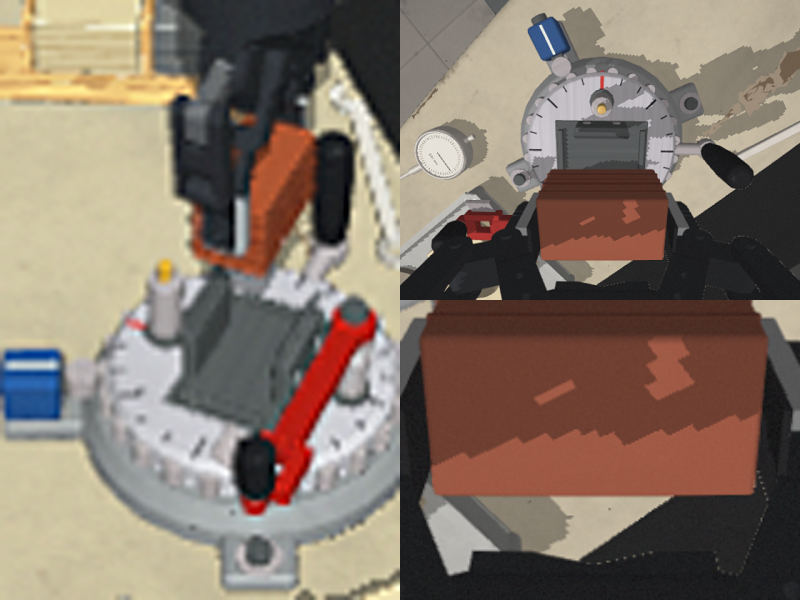

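The wrist panel shows the holder below the held prism: red line (602,77)–(602,92), catch (602,103), lug bolts (690,103) and (518,180), index line (548,32)–(556,46). The prism's ends are centred on the channel. Computing the axis and angle from these.

Run:
```python
from h import *
np.set_printoptions(precision=4,suppress=True)
d=load('w5'); b=d['pixels'].astype(int)
c=np.array([.513,-.0305])
P=np.array([(602,77),(602,92),(602,106),(690,103),(518,180),(543,25),(556,50),(556,122),(647,122)],float); P[:,0]-=400
w=px2w(d,P*1.4+.2,[.036,.036,.088,.022,.022,.04,.04,.069,.069]); print(w)
print('lugmid',w[3:5].mean(0)); v=w[3]-w[4]; print('lug',np.degrees(np.arctan2(v[1],v[0])))
print('red dir',np.degrees(np.arctan2(*(w[:2,:2]-c).T[::-1])),'idx',np.degrees(np.arctan2(*(w[5:7,:2]-c).T[::-1])))
v=w[8]-w[7];print('cheek dir',np.degrees(np.arctan2(v[1],v[0])),np.linalg.norm(v))
# proj of predicted points for swivel yaw -124.8
a=np.radians(-124.8);X=np.array([np.cos(a),np.sin(a)]);Y=np.array([-X[1],X[0]])
print('catch pred',c-.047*Y)
m=(b[:,:,0]>180)&(b[:,:,1]>120)&(b[:,:,2]<110)&(np.add.outer(np.arange(420),0*np.arange(560))<180)
ys,xs=np.where(m); k=abs(xs-282)<15; print('brass px',xs[k].mean(),ys[k].mean(),k.sum(), px2w(d,[(xs[k].mean(),ys[k].mean())],.088))
```

```text
[[ 0.4586  0.0095  0.036 ]
 [ 0.4695  0.0019  0.036 ]
 [ 0.4734 -0.001   0.088 ]
 [ 0.5287  0.0658  0.022 ]
 [ 0.4948 -0.1261  0.022 ]
 [ 0.3949 -0.0065  0.04  ]
 [ 0.4171 -0.0098  0.04  ]
 [ 0.465  -0.0409  0.069 ]
 [ 0.5076  0.02    0.069 ]]
lugmid [ 0.5118 -0.0301  0.022 ]
lug 80.00757378916607
red dir [143.6708 143.3433] idx [168.5154 167.8158]
cheek dir 54.986991449836545 0.07436037410377493
catch pred [ 0.4744 -0.0037]
brass px 282.3666666666667 153.2888888888889 90 [[ 0.4753 -0.0026  0.088 ]]
```

Emit:
carry_out(rows=[{"delta_pos":[0.0,-0.0005,-0.02],"twist":0.0,"fingers":0.058},{"delta_pos":[0.0,0.0,-0.02],"twist":0.0,"fingers":0.058},{"delta_pos":[0.0,0.0,-0.008],"twist":0.0,"fingers":0.058},{"delta_pos":[0.0,0.0,-0.008],"twist":0.0,"fingers":0.058},{"delta_pos":[0.0,0.0,0.0],"twist":0.0,"fingers":0.058}])

```text
time: 12.7
tool_pos: [0.5127, -0.0306, 0.0824]
tcp_rot: [-3.141, -0.0, 2.53]
force: [-0.0, -0.4, -2.3]
width: 0.0633
finger_force: 45.6
```

Emit:
carry_out(rows=[{"delta_pos":[0.0,0.0,-0.008],"twist":0.0,"fingers":0.058},{"delta_pos":[0.0,0.0,0.0],"twist":0.0,"fingers":0.058}])

```text
time: 12.95
tool_pos: [0.5125, -0.0306, 0.0739]
tcp_rot: [-3.141, -0.0, 2.53]
force: [-0.8, -0.5, -0.9]
width: 0.0634
finger_force: 45.6
```

In the straight part of the channel, no contact. Continuing.

Emit:
carry_out(rows=[{"delta_pos":[0.0,0.0,-0.007],"twist":0.0,"fingers":0.058},{"delta_pos":[0.0,0.0,-0.007],"twist":0.0,"fingers":0.058},{"delta_pos":[0.0,0.0,-0.005],"twist":0.0,"fingers":0.058},{"delta_pos":[0.0,0.0,-0.003],"twist":0.0,"fingers":0.058},{"delta_pos":[0.0,0.0,0.0],"twist":0.0,"fingers":0.058}])

```text
time: 13.58
tool_pos: [0.5126, -0.0307, 0.0521]
tcp_rot: [-3.141, -0.0, 2.53]
force: [-0.1, 0.3, -1.7]
width: 0.0635
finger_force: 45.6
```

Emit:
carry_out(rows=[{"delta_pos":[0.0,0.0,-0.001],"twist":0.0,"fingers":0.058},{"delta_pos":[0.0,0.0,0.0],"twist":0.0,"fingers":0.058}])

```text
time: 13.82
tool_pos: [0.5128, -0.0306, 0.0513]
tcp_rot: [3.141, 0.0, 2.53]
force: [0.5, 0.4, -1.5]
width: 0.0631
finger_force: 45.6
```

Emit:
carry_out(rows=[{"delta_pos":[0.0,0.0,-0.001],"twist":0.0,"fingers":0.058},{"delta_pos":[0.0,0.0,0.0],"twist":0.0,"fingers":0.058}])

```text
time: 14.08
tool_pos: [0.5127, -0.0306, 0.0502]
tcp_rot: [-3.142, 0.0, 2.53]
force: [-0.3, 0.5, -1.5]
width: 0.063
finger_force: 45.6
```

Emit:
carry_out(rows=[{"delta_pos":[0.0,0.0,-0.001],"twist":0.0,"fingers":0.058},{"delta_pos":[0.0,0.0,0.0],"twist":0.0,"fingers":0.058}])

```text
time: 14.32
tool_pos: [0.5128, -0.0307, 0.0494]
tcp_rot: [3.142, 0.0, 2.53]
force: [-1.7, 0.3, 1.7]
width: 0.0633
finger_force: 46.0
```

Run:
```python
from h import *
d=load('s5'); print('knob top side',px2w(d,[(250+256/5,225+443/5)],.121))
print(px2w(load('top0'),[(325+(800-299.5)/6-.5,170+228/6-.5)],.121), 'pred .4872,-.1578')
```

```text
knob top side [[ 0.48533711 -0.15757642  0.121     ]]
[[ 0.48502356 -0.15236886  0.121     ]] pred .4872,-.1578
```

Emit:
carry_out(newtons=20, rows=[{"delta_pos":[0.0,0.0,-0.0005],"twist":0.0,"fingers":0.058},{"delta_pos":[0.0,0.0,0.0],"twist":0.0,"fingers":0.07},{"delta_pos":[0.0,0.0,0.0],"twist":0.0,"fingers":0.08},{"delta_pos":[0.0,0.0,0.0],"twist":0.0,"fingers":0.08},{"delta_pos":[0.0,0.0,0.02],"twist":0.0,"fingers":0.08}])

```text
time: 14.95
tool_pos: [0.5119, -0.0307, 0.068]
tcp_rot: [-3.14, -0.002, 2.53]
force: [-1.1, 0.2, 0.7]
width: 0.0801
finger_force: 0.0
```

Emit:
carry_out(rows=[{"delta_pos":[0.0,0.0,0.04],"twist":0.0,"fingers":0.08},{"delta_pos":[0.0,0.0,0.05],"twist":0.0,"fingers":0.08},{"delta_pos":[0.0,0.0,0.02],"twist":-0.13,"fingers":0.06},{"delta_pos":[0.0,0.0,0.0],"twist":-0.13,"fingers":0.06},{"delta_pos":[0.0,0.0,0.0],"twist":-0.13,"fingers":0.05}])

```text
time: 15.58
tool_pos: [0.5128, -0.0306, 0.179]
tcp_rot: [3.141, 0.0, 2.136]
force: [-0.1, 1.0, 0.1]
width: 0.0501
finger_force: 0.0
```

Emit:
carry_out(rows=[{"delta_pos":[-0.003,-0.014,0.0],"twist":-0.131,"fingers":0.05},{"delta_pos":[-0.003,-0.014,0.0],"twist":-0.131,"fingers":0.05},{"delta_pos":[-0.003,-0.014,0.0],"twist":-0.131,"fingers":0.05},{"delta_pos":[-0.003,-0.014,0.0],"twist":-0.131,"fingers":0.05},{"delta_pos":[-0.003,-0.014,0.0],"twist":-0.131,"fingers":0.05}])

```text
time: 16.2
tool_pos: [0.4975, -0.1011, 0.1787]
tcp_rot: [-3.142, 0.0, 1.481]
force: [0.0, -0.1, -0.8]
width: 0.05
finger_force: 0.0
```

Emit:
carry_out(rows=[{"delta_pos":[-0.003,-0.014,0.0],"twist":-0.131,"fingers":0.05},{"delta_pos":[-0.003,-0.014,0.0],"twist":-0.131,"fingers":0.05},{"delta_pos":[-0.003,-0.014,0.0],"twist":-0.131,"fingers":0.05},{"delta_pos":[-0.003,-0.0145,0.0],"twist":-0.131,"fingers":0.05},{"delta_pos":[0.0,0.0,0.0],"twist":0.0,"fingers":0.05}])

```text
time: 16.82
tool_pos: [0.4854, -0.1578, 0.1787]
tcp_rot: [3.142, 0.001, 0.96]
force: [-0.4, 0.6, -0.5]
width: 0.0501
finger_force: 0.0
```

Run:
```python
from h import *
d=snap('wrist','w6'); d2=snap('side','s6'); s=manip.get_state(); print(s['time'],s['tool_pos'],s['tcp_rot'],s['q'])
a=cv2.imread('pics/s6.png'); x,y=w2px(d2,[[.50,-.05,.08]])[0].astype(int)
A=cv2.resize(a[y-75:y+75,x-50:x+50],(400,600),interpolation=cv2.INTER_CUBIC)
b=cv2.imread('pics/w6.png'); B=cv2.resize(b,(400,300),interpolation=cv2.INTER_AREA); B2=cv2.resize(b[210:420,140:420],(400,300))
cv2.imwrite('pics/c6.png',np.hstack([A,np.vstack([B,B2])]))
```

```text
16.925 [ 0.48581083 -0.15660307  0.17866691] [-3.14129073e+00  1.01631741e-05  9.64293951e-01] [-0.41563936  0.36203267  0.81061196  1.96871244 -0.32272496  0.94330604
 -0.05107432]
```

View pics/c6.png

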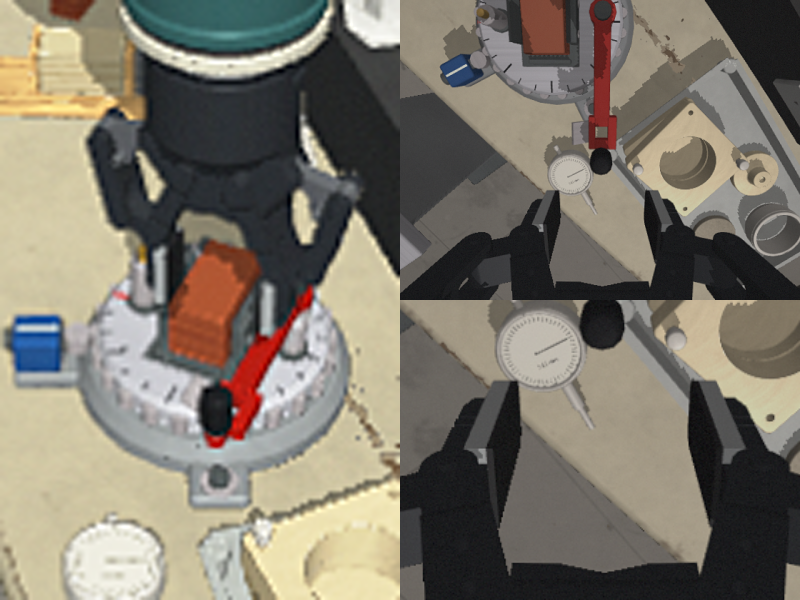

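The prism sits down in the channel. In the wrist panel the arm is open with the knob at (600,158), on the fingers' midline (602). Closing on the knob next.

Run:
```python
from h import *
d=load('w6')
print(px2w(d,[(200*1.4,165*1.4),(200*1.4,160*1.4),(203*1.4,11*1.4)],[.121,.121,.094]))
```

```text
[[ 0.48606498 -0.15623885  0.121     ]
 [ 0.48854806 -0.15270868  0.121     ]
 [ 0.5558251  -0.06077846  0.094     ]]
```

Emit:
carry_out(rows=[{"delta_pos":[0.0,0.0,-0.03],"twist":0.0,"fingers":0.05},{"delta_pos":[0.0,0.0,-0.03],"twist":0.0,"fingers":0.05},{"delta_pos":[0.0,0.0,-0.022],"twist":0.0,"fingers":0.05},{"delta_pos":[0.0,0.0,0.0],"twist":0.0,"fingers":0.05}])

```text
time: 17.42
tool_pos: [0.4851, -0.1564, 0.0958]
tcp_rot: [-3.139, 0.001, 0.963]
force: [0.1, -0.7, 0.8]
width: 0.05
finger_force: 0.0
```

Emit:
carry_out(newtons=20, rows=[{"delta_pos":[0.0,0.0,0.0],"twist":0.0,"fingers":0.03},{"delta_pos":[0.0,0.0,0.0],"twist":0.0,"fingers":0.012},{"delta_pos":[0.0,0.0,0.0],"twist":0.0,"fingers":0.012},{"delta_pos":[0.0,0.0,0.0],"twist":0.0,"fingers":0.012}])

```text
time: 17.92
tool_pos: [0.4861, -0.1569, 0.0977]
tcp_rot: [3.141, -0.001, 0.961]
force: [-2.7, 1.4, 8.5]
width: 0.0181
finger_force: 19.9
```

Run:
```python
from h import *
np.set_printoptions(precision=4,suppress=True)
s=manip.get_state(); print(s['tool_pos'],s['force'],s['width'],s['finger_force'])
p=np.array([.5555,-.0603]); k=s['tool_pos'][:2]-p; print('r',np.linalg.norm(k),'ang',np.degrees(np.arctan2(k[1],k[0])))
k=k/np.linalg.norm(k)*.119; prev=s['tool_pos'][:2]-p
n=15
for i in range(1,n+1):
    a=-1.60*i/n; q=np.array([[np.cos(a),-np.sin(a)],[np.sin(a),np.cos(a)]])@k; print(i,q-prev); prev=q
```

```text
[ 0.4861 -0.1569  0.0977] [-2.7092  1.383   8.5407] 0.018105939267701952 19.904253201093525
r 0.11895046448509682 ang -125.7051238983409
1 [-0.0099  0.0079]
2 [-0.009  0.009]
3 [-0.008   0.0099]
4 [-0.0069  0.0107]
5 [-0.0057  0.0113]
6 [-0.0045  0.0119]
7 [-0.0032  0.0123]
8 [-0.0019  0.0125]
9 [-0.0005  0.0127]
10 [0.0008 0.0127]
11 [0.0022 0.0125]
12 [0.0035 0.0122]
13 [0.0048 0.0118]
14 [0.006  0.0112]
15 [0.0072 0.0105]
```

Emit:
carry_out(rows=[{"delta_pos":[-0.0099,0.0079,0.0],"twist":-0.107,"fingers":0.012},{"delta_pos":[-0.009,0.009,0.0],"twist":-0.107,"fingers":0.012},{"delta_pos":[-0.008,0.0099,0.0],"twist":-0.107,"fingers":0.012},{"delta_pos":[-0.0069,0.0107,0.0],"twist":-0.107,"fingers":0.012},{"delta_pos":[-0.0057,0.0113,0.0],"twist":-0.107,"fingers":0.012}])

```text
time: 18.55
tool_pos: [0.4463, -0.1085, 0.0976]
tcp_rot: [3.141, -0.001, 0.422]
force: [-1.4, -1.0, 8.3]
width: 0.0177
finger_force: 20.1
```

Emit:
carry_out(rows=[{"delta_pos":[-0.0045,0.0119,0.0],"twist":-0.107,"fingers":0.012},{"delta_pos":[-0.0032,0.0123,0.0],"twist":-0.107,"fingers":0.012},{"delta_pos":[-0.0019,0.0125,0.0],"twist":-0.107,"fingers":0.012},{"delta_pos":[-0.0005,0.0127,0.0],"twist":-0.107,"fingers":0.012},{"delta_pos":[0.0008,0.0127,0.0],"twist":-0.107,"fingers":0.012}])

```text
time: 19.18
tool_pos: [0.4371, -0.046, 0.0976]
tcp_rot: [-3.141, -0.001, -0.113]
force: [-2.2, -2.2, 10.8]
width: 0.0181
finger_force: 20.3
```

Emit:
carry_out(newtons=35, rows=[{"delta_pos":[0.0022,0.0125,0.0],"twist":-0.107,"fingers":0.012},{"delta_pos":[0.0035,0.0122,0.0],"twist":-0.107,"fingers":0.012},{"delta_pos":[0.0048,0.0118,0.0],"twist":-0.107,"fingers":0.012},{"delta_pos":[0.006,0.0112,0.0],"twist":-0.107,"fingers":0.012},{"delta_pos":[0.0,0.0,0.0],"twist":0.0,"fingers":0.012}])

```text
time: 19.8
tool_pos: [0.4539, 0.0015, 0.0975]
tcp_rot: [-3.141, -0.001, -0.538]
force: [-4.3, -0.9, 15.3]
width: 0.0174
finger_force: 36.3
```

```bash
cat > k.py <<'E'
from h import *
s=manip.get_state(); p=np.array([.5555,-.0603]); k=s['tool_pos'][:2]-p; a=np.arctan2(k[1],k[0])
print(s['tool_pos'],s['force'],np.linalg.norm(k),'keeper',(np.radians(-125)-a)%(2*np.pi), 'tangential', s['force'][:2]@np.array([np.sin(a),-np.cos(a)]))
E
python3 k.py
```

```text
[0.45392086 0.00148457 0.09754102] [-4.28223404 -0.88024719 15.31084372] 0.11889346431652315 keeper 1.506387928512888 tangential -2.97737776580785
```

Emit:
carry_out(rows=[{"delta_pos":[0.0028,0.0044,0.0],"twist":-0.045,"fingers":0.012},{"delta_pos":[0.0018,0.0026,0.0],"twist":-0.025,"fingers":0.012},{"delta_pos":[0.0,0.0,0.0],"twist":0.0,"fingers":0.012}])

```text
time: 20.18
tool_pos: [0.4594, 0.009, 0.0977]
tcp_rot: [-3.139, -0.002, -0.607]
force: [5.7, 3.5, 3.3]
width: 0.0177
finger_force: 35.5
```

```bash
python3 k.py
```

```text
[0.45941171 0.00903579 0.0977017 ] [5.72819354 3.49330006 3.2789957 ] 0.11849224392619477 keeper 1.584996679117169 tangential 6.184658547365579
```

Emit:
carry_out(rows=[{"delta_pos":[0.0,0.0,0.0],"twist":0.0,"fingers":0.012},{"delta_pos":[0.0,0.0,0.0],"twist":0.0,"fingers":0.012}])

```text
time: 20.42
tool_pos: [0.4595, 0.0092, 0.0977]
tcp_rot: [-3.139, -0.002, -0.606]
force: [5.5, 3.4, 2.9]
width: 0.0175
finger_force: 35.5
```

```bash
python3 k.py
```

```text
[0.45948643 0.00916004 0.09770357] [5.46556759 3.36974311 2.92899959] 0.11850444091076905 keeper 1.586215880150343 tangential 5.933782729043691
```

Emit:
carry_out(newtons=20, rows=[{"delta_pos":[-0.0018,-0.0028,0.0],"twist":0.0,"fingers":0.012},{"delta_pos":[-0.0013,-0.002,0.0],"twist":0.0,"fingers":0.012},{"delta_pos":[0.0,0.0,0.0],"twist":0.0,"fingers":0.012}])

```text
time: 20.8
tool_pos: [0.4582, 0.0074, 0.0979]
tcp_rot: [-3.134, -0.002, -0.603]
force: [19.6, 23.4, -5.5]
width: 0.0172
finger_force: 35.4
```

```bash
python3 k.py
```

```text
[0.45823046 0.00739408 0.09788222] [19.6185287  23.40485212 -5.53064118] 0.11850675406718558 keeper 1.5679292057689853 tangential 30.417146546713635
```

The catch is holding: it resists about 30 N of pull-back. Releasing, and checking clearance to the machine.

Run:
```python
from h import *
d=load('top0')
print(px2w(d,np.array([(472,188),(455,228),(485,255)])/1.4286,[.45,.03,.1]))
```

```text
[[0.64911847 0.12872199 0.45      ]
 [0.65969006 0.11987774 0.03      ]
 [0.58370255 0.05973223 0.1       ]]
```

Emit:
carry_out(rows=[{"delta_pos":[0.0025,0.004,0.0],"twist":0.0,"fingers":0.012},{"delta_pos":[0.0,0.0,0.0],"twist":0.0,"fingers":0.04},{"delta_pos":[0.0,0.0,0.0],"twist":0.0,"fingers":0.05},{"delta_pos":[0.0,0.0,0.03],"twist":0.0,"fingers":0.05},{"delta_pos":[0.0,0.0,0.045],"twist":0.1,"fingers":0.05}])

```text
time: 21.42
tool_pos: [0.4565, 0.007, 0.1719]
tcp_rot: [3.138, 0.001, -0.506]
force: [-0.7, 0.8, 0.9]
width: 0.05
finger_force: 0.0
```

Run:
```python
from h import *
s=manip.get_state(); print(s['tool_pos'],s['tcp_rot'],s['force'],s['q'])
# red mask of keeper arm in the side view, z=.092 plane
d=snap('side','s7'); im=d['pixels'].astype(int); hsv=cv2.cvtColor(d['pixels'],cv2.COLOR_RGB2HSV)
m=((hsv[...,0]<4)|(hsv[...,0]>176))&(hsv[...,1]>200)&(hsv[...,2]>90)
ys,xs=np.where(m); w=px2w(d,np.c_[xs,ys],.092)[:,:2]
k=(np.linalg.norm(w-[.5125,-.03],axis=1)<.11); w=w[k]; print(k.sum(),w.mean(0)); c=w-w.mean(0)
U,S,V=np.linalg.svd(c,full_matrices=False); print('arm dir',np.degrees(np.arctan2(V[0,1],V[0,0])),(c@V[0]).min(),(c@V[0]).max())
```

```text
[0.4565297  0.00699927 0.17188473] [ 3.13804838e+00  9.33448746e-04 -5.06182495e-01] [-0.66109976  0.84418144  0.86332017] [-1.09084548  0.42821234  1.23236171  2.10125179 -0.49697386  0.95433725
 -1.6613895 ]
288 [ 0.50403726 -0.03272827]
arm dir -39.67552386741813 -0.05905704461939596 0.06730702411537016
```

Emit:
carry_out(rows=[{"delta_pos":[0.0,0.01,0.0],"twist":0.135,"fingers":0.05},{"delta_pos":[0.0,0.01,0.0],"twist":0.135,"fingers":0.05},{"delta_pos":[0.0,0.01,0.0],"twist":0.135,"fingers":0.05},{"delta_pos":[0.0,0.01,0.0],"twist":0.135,"fingers":0.05},{"delta_pos":[0.0,0.01,0.0],"twist":0.135,"fingers":0.05}])

```text
time: 22.1
tool_pos: [0.4571, 0.0577, 0.1718]
tcp_rot: [-3.141, 0.0, 0.172]
force: [-0.2, -0.2, -0.4]
width: 0.05
finger_force: 0.0
```

Emit:
carry_out(rows=[{"delta_pos":[0.0,0.0,0.0],"twist":0.135,"fingers":0.05},{"delta_pos":[0.0,0.0,0.0],"twist":0.135,"fingers":0.05},{"delta_pos":[0.0,0.0,0.0],"twist":0.135,"fingers":0.05},{"delta_pos":[0.01,0.0,0.0],"twist":0.135,"fingers":0.05},{"delta_pos":[0.01,0.0,0.0],"twist":0.135,"fingers":0.05}])

```text
time: 22.72
tool_pos: [0.4774, 0.0574, 0.1718]
tcp_rot: [-3.141, -0.0, 0.847]
force: [0.3, -0.5, 0.6]
width: 0.0502
finger_force: 0.0
```

Emit:
carry_out(rows=[{"delta_pos":[0.01,0.0,0.0],"twist":0.135,"fingers":0.05},{"delta_pos":[0.01,0.0,0.0],"twist":0.135,"fingers":0.05},{"delta_pos":[0.0,0.0,0.0],"twist":0.108,"fingers":0.05},{"delta_pos":[0.0,0.0,0.0],"twist":0.0,"fingers":0.05}])

```text
time: 23.22
tool_pos: [0.4972, 0.0572, 0.1718]
tcp_rot: [-3.141, -0.0, 1.22]
force: [0.2, -0.6, -0.2]
width: 0.0501
finger_force: 0.0
```

```bash
cat > m.py <<'E'
from h import *
import sys
np.set_printoptions(precision=4,suppress=True)
s=manip.get_state(); print(s['time'],s['tool_pos'],s['tcp_rot'],s['q'])
for n in ('top','wrist','side'):
    d=snap(n,n+sys.argv[1]); hsv=cv2.cvtColor(d['pixels'],cv2.COLOR_RGB2HSV).astype(int)
    H,S,V=hsv[...,0],hsv[...,1],hsv[...,2]
    yy,xx=np.mgrid[:420,:560]; uv=np.c_[xx.ravel(),yy.ravel()]
    c=np.array([.5125,-.0303])
    # red line on table, z=.036, radius .05-.085
    for nm,z,r0,r1,msk in (('redline',.036,.05,.084,((H<8)|(H>172))&(S>130)&(V>60)),('arm',.092,0,.085,((H<6)|(H>174))&(S>200)&(V>60)),('brass',.088,.03,.06,(H>12)&(H<30)&(S>150)&(V>120)),('handle',.105,.075,.135,V<45)):
        w=px2w(d,uv,z)[:,:2]-c; r=np.linalg.norm(w,axis=1); k=msk.ravel()&(r>r0)&(r<r1)
        if nm in('redline',):
            k&=np.abs(np.arctan2(w[:,1],w[:,0])-2.4)<1.2
        if k.sum()>2:
            m=w[k].mean(0); u=w[k]-m; v=np.linalg.svd(u,full_matrices=False)[2][0]
            print(n,nm,k.sum(),m+c,'bearing',np.degrees(np.arctan2(m[1],m[0])),'axis',np.degrees(np.arctan2(v[1],v[0])))
E
python3 m.py 8
```

```text
23.225 [0.4972 0.0572 0.1718] [-3.1413 -0.0001  1.2195] [-0.8142  0.3406  0.765   1.997  -0.2962  0.9162 -0.2462]
top handle 766 [0.4958 0.0267] bearing 106.33702588134918 axis 169.9041137031413
wrist redline 348 [ 0.4568 -0.0141] bearing 163.78122393028403 axis -98.88597574219858
wrist arm 20 [0.4786 0.0076] bearing 131.81429851350072 axis -41.839955152175115
wrist handle 22945 [ 0.5345 -0.0309] bearing -1.6393659723615726 axis 175.41412903352878
side redline 133 [0.5044 0.0347] bearing 97.11396024917289 axis -17.111459843489126
side arm 301 [ 0.5046 -0.0332] bearing -160.23227279831391 axis -39.656648380231665
side brass 7 [ 0.4747 -0.0011] bearing 142.25409347428575 axis -99.84019769811233
side handle 670 [ 0.6159 -0.0185] bearing 6.5203073916820085 axis -70.8255260316836
```

Emit:
carry_out(rows=[{"delta_pos":[0.03,-0.001,0.0],"twist":0.0,"fingers":0.055},{"delta_pos":[0.03,-0.001,0.0],"twist":0.0,"fingers":0.055},{"delta_pos":[0.0175,-0.001,0.0],"twist":0.0,"fingers":0.055},{"delta_pos":[0.0,0.0,0.0],"twist":0.0,"fingers":0.055}])

```text
time: 23.88
tool_pos: [0.5753, 0.0543, 0.1714]
tcp_rot: [3.141, 0.001, 1.219]
force: [-0.6, -0.5, -0.7]
width: 0.055
finger_force: 0.0
```

```bash
python3 m.py 9 | grep -v top
python3 - <<'E'
from h import *
d=load('side9'); hsv=cv2.cvtColor(d['pixels'],cv2.COLOR_RGB2HSV)
u,v=w2px(d,[[.575,.054,.1]])[0].astype(int); print(u,v); print(hsv[v-10:v+20:2,u-14:u+15:2,2])
E
```

```text
23.875 [0.5753 0.0543 0.1714] [3.1415 0.001  1.2192] [-0.7005  0.4867  0.7246  1.8102 -0.379   0.9888 -0.1726]
wrist redline 46 [0.4456 0.0002] bearing 155.50993828866342 axis -139.51010679668562
wrist arm 8 [ 0.5256 -0.0289] bearing 6.101746730967089 axis -39.38834760942166
wrist handle 15428 [ 0.5456 -0.0307] bearing -0.6235783992736756 axis 166.9538729994016
side redline 132 [0.5041 0.0345] bearing 97.41749416038724 axis -17.95043382903624
side arm 303 [ 0.5044 -0.033 ] bearing -161.44559370705994 axis -39.629077233963294
side brass 7 [ 0.4747 -0.0011] bearing 142.25409347428575 axis -99.84019769811233
side handle 673 [ 0.6156 -0.0182] bearing 6.6942456505587 axis -69.93697366611606
317 253
[[167 145 210 205 205 203 199 235 202 144  27  36  37  36  38]
 [187 144 207 204 203 206 207 193 230 241  63  33  38  35  37]
 [205 205 205 205 210 206 204 182 172 227 167  24  37  37  39]
 [205 204 205 202 203 201 204 202 206 213 230 108  31  35  37]
 [200 202 206 204 202 201 205 200 205 209 235 218  28  34  36]
 [181 209 204 205 204 203 209  37  21  14 208 202 143  29  35]
 [109 187 207 202 203 204 141  26  44  38  44 210 214  52  33]
 [121 132 196 207 205 207 124  21  34  29  46 230 197 153  26]
 [149 160 186 205 205 210 106  29  31  30  43 236 194 210 101]
 [112 162 192 209 209 207  63  28  34  31   5 236 166 201 226]
 [130 167 164 149 209 227  46  26  33  26  61 227 214 198 207]
 [158 146 152 163 158 173  67  28  35  30 158 220 225 198 200]
 [160 140 156 178 172 167  67  26  31  26 168 135 229 210 200]
 [212 216 149 157 202 217  61  28  33  20 209 166 226 158 206]
 [209 208 175 141 195 219  79  27  32  14 204 219 218 199 199]]
```

Run:
```python
from h import *
d=load('side9'); d0=load('side0'); 
for D in (d0,d):
    V=cv2.cvtColor(D['pixels'],cv2.COLOR_RGB2HSV)[...,2]
    m=(V<50).astype(np.uint8)[246:275,308:330]; ys,xs=np.where(m)
    for v in (255,258,262,266,270):
        r=np.where(V[v,309:327]<55)[0]+309; print(v,r.min(),r.max(),end='; ')
    t=[v for v in range(244,262) if (V[v,315:322]<50).sum()>=3]; print('rows',t[0],t[-1])
print(px2w(d,[(318.5,255.5),(318.5,254.5)],.105))
```

```text
255 313 320; 258 313 320; 262 313 319; 266 313 319; 270 313 318; rows 252 261
255 316 323; 258 316 323; 262 315 323; 266 316 322; 270 316 321; rows 253 261
[[0.57453174 0.04076822 0.105     ]
 [0.57551777 0.04461665 0.105     ]]
```

The handle now measures at about (0.579, 0.0505), so the swivel is at the -30° stop and needs +75°. Descending onto the handle.

Emit:
carry_out(rows=[{"delta_pos":[0.004,-0.004,-0.025],"twist":-0.1,"fingers":0.055},{"delta_pos":[0.0,0.0,-0.025],"twist":-0.1,"fingers":0.055},{"delta_pos":[0.0,0.0,-0.015],"twist":0.0,"fingers":0.055},{"delta_pos":[0.0,0.0,0.0],"twist":0.0,"fingers":0.055}])

```text
time: 24.52
tool_pos: [0.5783, 0.0508, 0.1063]
tcp_rot: [-3.141, 0.001, 1.023]
force: [0.0, -0.5, -0.3]
width: 0.0549
finger_force: 0.0
```

Emit:
carry_out(rows=[{"delta_pos":[0.0,0.0,-0.02],"twist":0.0,"fingers":0.055},{"delta_pos":[0.0,0.0,-0.018],"twist":0.0,"fingers":0.055},{"delta_pos":[0.0,0.0,0.0],"twist":0.0,"fingers":0.055}])

```text
time: 24.9
tool_pos: [0.5781, 0.0505, 0.0674]
tcp_rot: [-3.14, 0.002, 1.021]
force: [-0.6, 0.2, 0.1]
width: 0.0549
finger_force: 0.0
```

Emit:
carry_out(newtons=30, rows=[{"delta_pos":[0.0,0.0,0.0],"twist":0.0,"fingers":0.035},{"delta_pos":[0.0,0.0,0.0],"twist":0.0,"fingers":0.015},{"delta_pos":[0.0,0.0,0.0],"twist":0.0,"fingers":0.015},{"delta_pos":[0.0,0.0,0.0],"twist":0.0,"fingers":0.015},{"delta_pos":[0.0,0.0,0.0],"twist":0.0,"fingers":0.015}])

```text
time: 25.52
tool_pos: [0.5797, 0.0504, 0.0695]
tcp_rot: [3.14, -0.001, 1.021]
force: [2.6, -3.2, 5.6]
width: 0.0211
finger_force: 30.2
```

```bash
cat > a.py <<'E'
from h import *
import sys
np.set_printoptions(precision=4,suppress=True)
s=manip.get_state(); print(s['tool_pos'],s['tcp_rot'],s['force'],s['width'],s['q'])
c=np.array([.5125,-.0303]); k=s['tool_pos'][:2]-c; b=np.arctan2(k[1],k[0]); print('r',np.linalg.norm(k),'b',np.degrees(b),'tang',s['force'][:2]@np.array([-np.sin(b),np.cos(b)]))
t=np.radians(float(sys.argv[1])); n=int(sys.argv[2]); p=s['tool_pos'][:2]
for i in range(1,n+1):
    a=b+(t-b)*i/n; q=c+.105*np.array([np.cos(a),np.sin(a)]); print(i,q-p); p=q
print('step',(t-b)/n)
E
python3 a.py 110 12
```

```text
[0.5797 0.0504 0.0695] [ 3.1402 -0.0008  1.0206] [ 2.6324 -3.1683  5.6366] 0.02111364987286363 [-0.6437  0.6432  0.672   1.8624 -0.5346  0.822  -0.2445]
r 0.10497325043266678 b 50.228857416286424 tang -4.0501165187040495
1 [-0.0072  0.0055]
2 [-0.0077  0.0049]
3 [-0.0081  0.0042]
4 [-0.0084  0.0035]
5 [-0.0087  0.0027]
6 [-0.0089  0.002 ]
7 [-0.009   0.0012]
8 [-0.0091  0.0004]
9 [-0.0091 -0.0004]
10 [-0.009  -0.0012]
11 [-0.0089 -0.002 ]
12 [-0.0087 -0.0027]
step 0.08693360298039936
```

Emit:
carry_out(newtons=40, rows=[{"delta_pos":[-0.0072,0.0055,0.0],"twist":0.087,"fingers":0.015},{"delta_pos":[-0.0077,0.0049,0.0],"twist":0.087,"fingers":0.015},{"delta_pos":[-0.0081,0.0042,0.0],"twist":0.087,"fingers":0.015},{"delta_pos":[-0.0084,0.0035,0.0],"twist":0.087,"fingers":0.015},{"delta_pos":[-0.0087,0.0027,0.0],"twist":0.087,"fingers":0.015}])

```text
time: 26.15
tool_pos: [0.5402, 0.0711, 0.0696]
tcp_rot: [3.138, 0.0, 1.458]
force: [0.3, -3.1, 9.8]
width: 0.0207
finger_force: 42.0
```

Emit:
carry_out(rows=[{"delta_pos":[-0.0089,0.002,0.0],"twist":0.087,"fingers":0.015},{"delta_pos":[-0.009,0.0012,0.0],"twist":0.087,"fingers":0.015},{"delta_pos":[-0.0091,0.0004,0.0],"twist":0.087,"fingers":0.015},{"delta_pos":[-0.0091,-0.0004,0.0],"twist":0.087,"fingers":0.015},{"delta_pos":[-0.009,-0.0012,0.0],"twist":0.087,"fingers":0.015}])

```text
time: 26.78
tool_pos: [0.4973, 0.0739, 0.0698]
tcp_rot: [3.133, 0.002, 1.894]
force: [24.3, 0.8, -16.6]
width: 0.0208
finger_force: 41.5
```

```bash
python3 a.py 124.5 3
```

```text
[0.4973 0.0739 0.0698] [3.1334 0.0024 1.8935] [ 24.2791   0.7523 -16.5762] 0.020762075561773514 [-0.6023  0.4679  0.477   2.0582 -0.3336  0.6804  0.4139]
r 0.1053205110586283 b 98.27895444694238 tang -24.134379199337225
1 [-0.0156 -0.0038]
2 [-0.0149 -0.0058]
3 [-0.0138 -0.008 ]
step 0.15254785940542429
```

Emit:
carry_out(rows=[{"delta_pos":[-0.009,-0.002,0.0],"twist":0.087,"fingers":0.015},{"delta_pos":[-0.0088,-0.0028,0.0],"twist":0.087,"fingers":0.015},{"delta_pos":[-0.0085,-0.0036,0.0],"twist":0.087,"fingers":0.015},{"delta_pos":[-0.0082,-0.0043,0.0],"twist":0.087,"fingers":0.015},{"delta_pos":[-0.008,-0.005,0.0],"twist":0.087,"fingers":0.015}])

```text
time: 27.4
tool_pos: [0.4517, 0.0562, 0.0695]
tcp_rot: [3.14, 0.0, 2.33]
force: [4.3, 3.0, 12.2]
width: 0.0207
finger_force: 43.4
```

Emit:
carry_out(rows=[{"delta_pos":[0.0,0.0,0.0],"twist":0.0,"fingers":0.015},{"delta_pos":[0.0,0.0,0.0],"twist":0.0,"fingers":0.015}])

```text
time: 27.65
tool_pos: [0.4518, 0.0563, 0.0695]
tcp_rot: [3.14, 0.0, 2.327]
force: [-0.4, 1.7, 14.2]
width: 0.021
finger_force: 43.4
```

```bash
python3 a.py 125.2 1
```

```text
[0.4518 0.0563 0.0695] [3.1401 0.0003 2.3266] [-0.4016  1.7462 14.1834] 0.020965757802513203 [-0.5175  0.3858  0.3812  2.1623 -0.2405  0.6313  0.7892]
r 0.10573713473159603 b 125.05342677792815 tang -0.6741582742702215
1 [ 0.0002 -0.0008]
step 0.002558185320410633
```

Tangential force is near zero, so it is in the detent. Opening and leaving upwards, then measuring.

Emit:
carry_out(newtons=20, rows=[{"delta_pos":[0.0,0.0,0.0],"twist":0.0,"fingers":0.035},{"delta_pos":[0.0,0.0,0.0],"twist":0.0,"fingers":0.055},{"delta_pos":[0.0,0.0,0.0],"twist":0.0,"fingers":0.055},{"delta_pos":[0.0,0.0,0.03],"twist":0.0,"fingers":0.055},{"delta_pos":[0.0,0.0,0.04],"twist":0.0,"fingers":0.055}])

```text
time: 28.28
tool_pos: [0.4505, 0.0555, 0.139]
tcp_rot: [-3.139, -0.001, 2.326]
force: [0.6, -0.0, 0.4]
width: 0.0555
finger_force: 0.0
```

Emit:
carry_out(rows=[{"delta_pos":[0.0,0.02,0.04],"twist":0.0,"fingers":0.055},{"delta_pos":[-0.01,0.05,0.03],"twist":0.0,"fingers":0.055},{"delta_pos":[-0.01,0.05,0.0],"twist":0.0,"fingers":0.055},{"delta_pos":[-0.01,0.05,0.0],"twist":0.0,"fingers":0.055},{"delta_pos":[0.0,0.0,0.0],"twist":0.0,"fingers":0.055}])

```text
time: 28.9
tool_pos: [0.4199, 0.2291, 0.2085]
tcp_rot: [-3.141, -0.001, 2.331]
force: [-0.5, -0.1, 0.2]
width: 0.0548
finger_force: 0.0
```

```bash
cat > f.py <<'E'
from h import *
s=manip.get_state(); print(s['time'],s['tool_pos'],s['force'])
c=np.array([.5125,-.0303]); X0=np.radians(-100)
for n in ('side','top'):
    d=snap(n,n+'_f'); hsv=cv2.cvtColor(d['pixels'],cv2.COLOR_RGB2HSV).astype(int); H,S,V=[hsv[...,i] for i in range(3)]
    yy,xx=np.mgrid[:420,:560]; uv=np.c_[xx.ravel(),yy.ravel()]
    w=px2w(d,uv,.092)[:,:2]-c; m=(((H<4)|(H>176))&(S>190)&(V>60)).ravel()&(np.linalg.norm(w,axis=1)<.1)
    u=w[m]; v=np.linalg.svd(u-u.mean(0),full_matrices=False)[2][0]; print(n,'arm',m.sum(),u.mean(0)+c,np.degrees(np.arctan2(v[1],v[0])))
    w=px2w(d,uv,.088)[:,:2]-c; r=np.linalg.norm(w,axis=1); m=((H>12)&(H<30)&(S>150)&(V>120)).ravel()&(r>.025)&(r<.07)
    if m.any(): q=w[m].mean(0); print('brass',m.sum(),q+c,np.degrees(np.arctan2(q[1],q[0])),np.linalg.norm(q))
    for sw in (30,45,60):
        a=X0+np.radians(sw); h=c-.105*np.array([np.cos(a),np.sin(a)])
        p=w2px(d,[[*h,z] for z in (.06,.075,.09,.1)]).round().astype(int); print('handle hyp',sw,[V[y,x] for x,y in p])
E
python3 f.py
```

```text
28.9 [0.41991065 0.22906766 0.20854359] [-0.520361   -0.07090452  0.20743084]
side arm 266 [ 0.50554301 -0.04217649] -141.48974316126922
brass 9 [ 0.4736406  -0.05815186] -144.36953648635762 0.04780982841528459
handle hyp 30 [np.int64(211), np.int64(207), np.int64(204), np.int64(198)]
handle hyp 45 [np.int64(33), np.int64(32), np.int64(35), np.int64(35)]
handle hyp 60 [np.int64(207), np.int64(209), np.int64(209), np.int64(208)]
top arm 130 [ 0.50775554 -0.03684244] -142.18234833033256
brass 1 [ 0.47413051 -0.05788733] -144.2841997093232 0.04725757862129092
handle hyp 30 [np.int64(110), np.int64(110), np.int64(110), np.int64(110)]
handle hyp 45 [np.int64(9), np.int64(16), np.int64(16), np.int64(20)]
handle hyp 60 [np.int64(164), np.int64(164), np.int64(165), np.int64(146)]
```

```bash
python3 -c "
from cell import manip; print(manip.job_done())"
```

```text
the job is handed in; nothing more can be done
None
```

I loaded the middle-sized red prism into the channel and swung the keeper arm across until the catch held it. The holder is at the 45° stop, going by the camera check, and I handed the job in after about 29 s of robot time.

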